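Jack up the flattening press plate and hold it

ROBOT

A 7-joint arm with a two-finger parallel gripper is mounted at the origin on a cart in front of the work surface, level with it; the furniture and walls round the work are solid. World frame = base frame: x ahead of the robot, y to its left, z up, the work surface at z = 0. Lengths are in m, angles in rad, forces in N, time in s.
With the tool pointing down it reaches from about 0.425 to 0.825 m from the base axis. Payload 3.6 kg.
Tool frame: the origin (TCP) lies where the fingers leave the gripper's body, on its centre line; the fingertips stand 73 mm ahead of it and the grasp point (between the pads) lies 54 mm ahead of it; x points along the fingers, y is the direction in which the jaws open and shut, and the axes are right-handed (so a half turn about x gives the same grasp; the last joint's range is limited). The gripper opens to 85 mm and grips with 20 to 120 N. Pads are 22 mm wide; open, the fingers measure 114 mm over their backs; the gripper's body (76 mm by 85 mm) begins 54 mm behind the grasp point. The pads swing forward as they close: fully open they stand 13 mm farther back than shut.
Start: joints at [1.125, 0.615, -0.013, 1.423, 0.008, 1.103, -0.04], TCP at [0.264, -0.594, 0.304] pointing down, gripper open.
Joint ranges: [-3.12, 3.12], [-0.3, 2.06], [-1.34, 1.32], [0.26, 2.42], [-1.36, 4.5], [0.01, 1.98], [-2.84, 2.84]. Speed limits (rad/s): [2.79, 2.79, 3.14, 3.14, 3.14, 3.14, 3.14].

INTERFACE

Orientations are given as a unit quaternion [x, y, z, w].
In Python, from station import arm, snapshot, camera_info, ticket gives the robot as it stands. Calls block until the motion is done:
- arm.movep(position, orientation): joint-space move of the TCP to a pose.
- arm.line_to(position, velocity=0.15, ori=None): straight line of the TCP; ori=None keeps the orientation; velocity is the mean speed in m/s.
- arm.move_j(angles): joint-space move.
- arm.move_gripper(opening, effort=None): opening from 0.0 (shut) to 1.0 (fully open); effort is the grip in N (None keeps the last); returns when the fingers have stopped.
- arm.pause(seconds).
- arm.ik(position, orientation): joint angles nearest the present ones, or None.
- snapshot(name): name is "scene" or "top"; returns the picture (480x640x3 uint8, blue, green, red); there is no depth.
- camera_info(name): a dict with "fx", "fy", "cx", "cy" (pixels), "R" (3x3) and "t" (3): a world point X has camera coordinates R X + t. Camera axes: x right, y down, z forward; pixel columns grow to the right and rows downward; lengths in m; the calibration is good to about 2 mm. A picture is of the moment at which its call begins. camera_info takes no time and is no camera call.
A pose or a line that the arm cannot do raises arm.MotionError and nothing moves.
- ticket.finish_job(): hands the job in, once; it reports no verdict.
Readings, each from a call of its own:
- arm.read_time(): time.
- arm.read_joint_positions(): joint angles.
- arm.read_dq(): joint speeds.
- arm.read_effort(): joint torques, N m.
- arm.read_tool_pos(): TCP position.
- arm.read_eef_rot(): TCP orientation.
- arm.read_ft_force(): force on the tool from outside, world axes, zero at the start.
- arm.read_wrist_torque(): the same for the moment, N m.
- arm.read_opening(): opening from 0.0 (shut) to 1.0 (fully open).
Only numpy, scipy, OpenCV 4.12 (cv2) and the standard library are available. Lean on these libraries where they do the work, as an engineer would, in place of code of your own. Each camera call takes 0.05 s, during which the arm holds its last target. There are 200 camera calls.

TASK

Set the small green bench jack flat on the bench with its brass saddle centred under the yellow lift lug of the flattening press, let the saddle stay down until it stands there, then push the jack's black handle pad down so that the saddle raises the lug about 2 cm, and finish while still holding the handle down, because I want to slip a template under the plate. Handle the jack gently: grip it with no more than about 25 N and do not force the handle onto its stop (it needs less than 20 N). Lift the plate with the jack alone, never touch the press with the robot, and leave the mug, spool and jar where they stand.

Things in the scene. Friction and masses are not known exactly. Their poses are not given: they have to be found in the camera images.
- jack_grip (a point): Centre of the jack's green housing, 34 (x) x 40 (y) mm, top 80 mm above the bench; this point is 55 mm above the jack's underside. Grip it across the 40 mm (jack's y). x points from handle to saddle, z up. The black base plate, 64 mm wide, 12 mm thick, reaches from 118 mm behind to 82 mm ahead of this point. A grip of 10 to 25 N holds it well.
- jack: The loose bench jack, 0.74 kg: base plate, green housing, brass saddle in front, handle with black pad behind. Origin under the housing's centre on the base's underside; axes as jack_grip.
- saddle_top (a point): Centre of the top of the jack's brass saddle, a 27 mm disc on a vertical ram 55 mm ahead of the housing's centre; 52 mm above the jack's underside with the handle up, it rises with the handle, up to 40 mm.
- handle_pad (a point): Centre of the top of the handle's black rubber pad, 44 mm long, 42 mm wide; z is its normal. Up, it slopes up to the rear by 0.55 rad, 86 mm behind the housing's centre and 101 mm above the bench; fully pressed it is about level, 101 mm behind and 59 mm above. The lever's hinge is 26 mm behind the housing's centre, 55 mm up. Push from above; the base reaches under it, so the jack does not tip.
- jack_handle (a joint): Handle angle: 0 up (a spring returns it when let go), 0.6 rad pressed down to its stop. Each 0.1 rad raises the saddle 6.7 mm: it meets the lug near 0.15 rad and has lifted it 20 mm near 0.45 rad. Under load the pad needs about 8 to 18 N to stay down; over 40 N is too rough.
- lug_under (a point): Centre of the underside of the yellow lift lug, a tongue 36 mm wide, 10 mm thick, 62 mm above the bench when down (10 mm over the lowered saddle). A black ring on its top marks the spot. x points into the press: set the jack with its x along it. The bed's front face is 40 mm beyond, the tongue's front end 32 mm before. A clamp and screw, up to 16 mm above the tongue's top, stand behind the ring. Its place along the plate varies.
- press_bed: Flattening press, fixed to the bench: wooden bed 200 (x) x 240 (y) x 60 mm, with an aluminium plate 190 x 240 x 12 mm, about 1.5 kg, on top, hinged along the far edge, the yellow lug clamped on its front edge. Origin under the bed's centre; x points away from the robot to the hinge. The plate falls back when not held.
- tea_mug: White mug with dots, 93 mm high, standing at the back left. Leave alone. Origin at the centre of its underside.
- red_spool: Spool of red thread, 50 mm across, 60 mm high, back left. Leave alone. Origin at the centre of its underside.
- rivet_jar: Glass jar of brass rivets with a black lid, 55 mm across, 55 mm high, back left. Leave alone. Origin at the centre of its underside.
Things that resemble listed ones, but are neither listed nor needed, are in the scene too. Of the things that look like the jack, the larger one is meant.

How it is judged:
On the way:
1. the jack stands flat on the bench with its lowered saddle centred within 10 mm under the lug's mark (horizontal distance between saddle_top and lug_under below 0.01 m and height (world z) of jack_grip below 0.0575 m and angle between jack_grip's own z axis and vertical below 0.04 rad and value of joint jack_handle below 0.1 rad and height (world z) of lug_under below 0.064 m), for 0.2 s.
At the end, for the whole second after the job is handed in: At the end the lug is held at least 12 mm above where it lay, by the jack's saddle alone, which touches it within 14 mm of the mark; the jack stands flat on the bench and the robot still presses its handle down (height (world z) of lug_under above 0.074 m and value of joint jack_handle above 0.3 rad and contact force between anything else and press_bed above 2 N and contact force between the fingers and jack above 2 N and horizontal distance between saddle_top and lug_under below 0.014 m and distance between saddle_top and lug_under below 0.016 m and height (world z) of jack_grip below 0.058 m and angle between jack_grip's own z axis and vertical below 0.05 rad); the arm keeps its last pose, push and grip.
It fails at once if the jack is gripped too hard (more than 30 N a finger, the two fingers added up) (contact force between the fingers and jack above 60 N).
It fails at once if the handle is forced: more than 40 N on the jack while the handle is being pressed (value of joint jack_handle above 0.1 rad and contact force between the fingers and jack above 40 N).
It fails at once if the robot touches the press, its plate or its lug (contact force between any of the arm, the fingers and press_bed above 1 N).
It fails at once if the mug, spool or jar is moved (distance of any of tea_mug, red_spool, rivet_jar from where it was at the start of the episode above 0.02 m).
It also fails if it takes over 58 s, if anything falls off the work surface, if the arm or the gripper's body presses on something with over 40 N, if the wrist force passes 120 N, or if a joint passes its speed limit or range.

## Working session

There is one attempt and no reset: what is moved stays moved. The work goes in short steps, each a Python script; the robot and the scene stay as the last script left them, time stands still between calls to the robot, and variables do not carry over. Pictures are saved under pics/ and viewed, about 8 in all and at most 12, crops included, and the job is handed in when it is done.

```bash
ls; mkdir -p pics; python3 - <<'E'
from station import arm, snapshot, camera_info
import cv2
for n in("scene","top"):
    cv2.imwrite(f"pics/{n}0.png",snapshot(n)); c=camera_info(n); print(n,c)
print(arm.read_time(),arm.read_tool_pos(),arm.read_eef_rot(),arm.read_ft_force())
E
```

```text
pics
scene {'fx': 457.8807611137832, 'fy': 457.8807611137832, 'cx': 315.5343134707878, 'cy': 243.04176069286902, 'R': array([[ 0.94329092,  0.3319312 , -0.00489035],
       [ 0.19880051, -0.57663173, -0.79244823],
       [-0.26585822,  0.74653702, -0.60991957]]), 't': array([-0.62119822,  0.06294817,  1.21625626])}
top {'fx': 531.2987669590418, 'fy': 531.2987669590418, 'cx': 324.9385251333407, 'cy': 235.9200094024102, 'R': array([[ 0.00332554, -0.99997714,  0.00588742],
       [-0.99626917, -0.00382081, -0.08621569],
       [ 0.08623622, -0.00557874, -0.9962591 ]]), 't': array([0.16759336, 0.5618822 , 1.27496264])}
0.1 [ 0.26413693 -0.59332727  0.30284657] [-0.69147327 -0.14783358  0.69183547 -0.14619724] [-0.17401411 -0.84295815  0.64954298]
```

View pics/scene0.png

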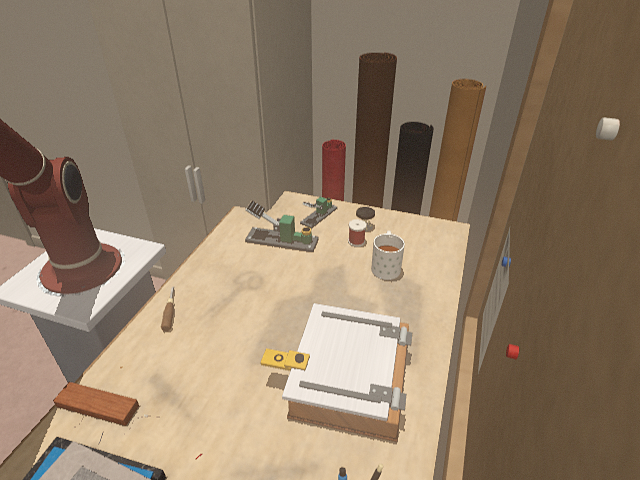

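View pics/top0.png

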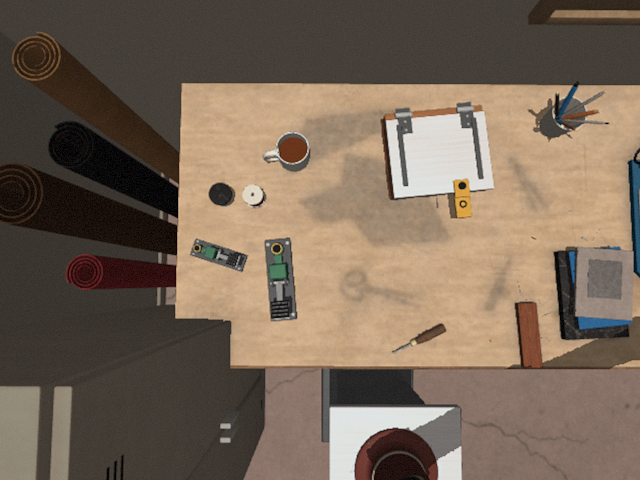

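Top view: there are two jack-like things, the larger at (281,278) and a smaller one at (219,254). The larger is the one meant; the crop should confirm it. The lug's ring is near (463,204), with the clamp and screw behind it at (462,186).

```bash
cat > h.py <<'E'
import numpy as np, cv2
from station import arm, snapshot, camera_info, ticket
from scipy.spatial.transform import Rotation as Ro
def ray(n,u,v,z):
    c=camera_info(n); d=c["R"].T@np.array([(u-c["cx"])/c["fx"],(v-c["cy"])/c["fy"],1]); o=-c["R"].T@c["t"]
    return o+d*(z-o[2])/d[2]
def proj(n,X):
    c=camera_info(n); p=c["R"]@np.array(X)+c["t"]; return np.array([c["fx"]*p[0]/p[2]+c["cx"],c["fy"]*p[1]/p[2]+c["cy"]])
def down(yaw):  # tool x down, tool y (jaw) at angle yaw from world x
    y=np.array([np.cos(yaw),np.sin(yaw),0]); x=np.array([0,0,-1.]); return Ro.from_matrix(np.c_[x,y,np.cross(x,y)]).as_quat()
E
python3 - <<'E'
from h import *
i=cv2.imread("pics/top0.png")
a=cv2.resize(i[225:330,180:305],None,fx=4,fy=4,interpolation=cv2.INTER_CUBIC)
b=cv2.resize(i[165:225,440:490],None,fx=6,fy=6,interpolation=cv2.INTER_CUBIC)
o=np.zeros((420,800,3),np.uint8);o[:420,:500]=a;o[:360,500:]=b;cv2.imwrite("pics/crop0.png",o)
E
```

```text
(no output)
```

View pics/crop0.png

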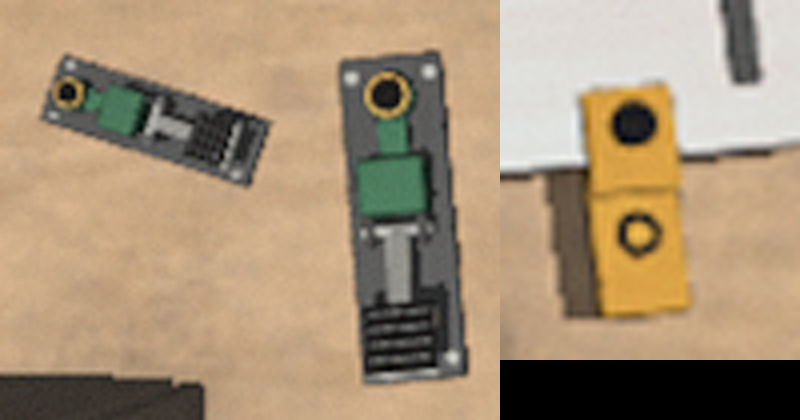

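The crop confirms it: the large jack (saddle at crop (387,95), housing (393,186)) is about 1.6x the other. The lug's ring is at crop (639,234).

```bash
python3 - <<'E'
from h import *
A=lambda x,y:(180+(x+.5)/4-.5,225+(y+.5)/4-.5)
B=lambda x,y:(440+(x-500+.5)/6-.5,165+(y+.5)/6-.5)
r=lambda p,z:ray("top",*p,z)
yaw=lambda d:np.arctan2(d[1],d[0])
sad=r(A(387,95),.052);hs=r(A(394,185),.08)
c=[r(A(*p),.012) for p in((338,60),(440,52),(467,376),(365,384))]
print("saddle",sad,"housing",hs,np.linalg.norm((sad-hs)[:2]),yaw(sad-hs))
print("base",np.linalg.norm(c[0]-c[1]),np.linalg.norm(c[0]-c[3]),yaw(c[0]-c[3]),yaw(c[1]-c[2]))
m=sum(c)/4; t=yaw(c[0]-c[3]+c[1]-c[2]); x=np.array([np.cos(t),np.sin(t),0]); print("grip from base",m+.018*x,t)
ring=r(B(639,234),.072);print("ring",ring)
print("lug yaw",[yaw(r(B(*p),.072)-r(B(*q),.072)) for p,q in(((590,195),(605,317)),((680,190),(690,308)))])
f=(r(B(605,317),.072)+r(B(690,308),.072))/2;print("front",np.linalg.norm(ring-f),yaw(ring-f), "w",np.linalg.norm(r(B(605,317),.072)-r(B(690,308),.072)))
P=[r((u,v),.072) for u,v in((392.5,198.5),(493,188))];d=P[1]-P[0];print("plate edge normal",yaw(d)+np.pi/2,np.linalg.norm(d),P)
# lug ring check in scene
print("proj scene",proj("scene",ring),proj("scene",hs),proj("scene",sad))
E
```

```text
saddle [0.52857508 0.28548777 0.052     ] housing [0.47446334 0.27843317 0.08      ] 0.05456966224355064 0.12963977755148187
base 0.0629652762292881 0.19842513573076134 0.09594444620898544 0.09184089714451016
grip from base [0.47427145 0.28033321 0.012     ] 0.09389210349829291
ring [ 0.63526257 -0.15641148  0.072     ]
lug yaw [np.float64(0.10382342873592956), np.float64(0.06376665919357284)]
front 0.03132486551473973 0.08831435879016483 w 0.033821071226898564
plate edge normal 0.10916620963464818 0.24062908245895875 [array([0.64671807, 0.01007695, 0.072     ]), array([ 0.67293449, -0.22911974,  0.072     ])]
proj scene [277.20184688 357.87493154] [285.61998163 218.60150501] [305.30321818 229.2743051 ]
```

Everything agrees: base 63x198 mm, saddle to housing 54.6 mm, ring to tongue front 31 mm, plate edge 241 mm. I'll use jack yaw ≈0.096 and lug yaw ≈0.10. Next I check IK and grasp.

```bash
python3 - <<'E'
from h import *
def ikseq(s):
    q=down(.096+s*np.pi/2); 
    return q,[arm.ik(p,q) for p in([.4743,.2795,.25],[.4743,.2795,.114],[.49,-.17,.12],[.58,-.162,.12],[.48,-.17,.16])]
best=None
for s in(1,-1):
    q,J=ikseq(s); print(s,[None if j is None else np.round(j,2) for j in J])
    if all(j is not None for j in J):
        c=max(abs(j[6]) for j in J)
        if best is None or c<best[0]: best=(c,s,q)
_,s,q=best; print("s",s); open("s.txt","w").write(str(s))
arm.move_gripper(1.0,20)
arm.movep([.4743,.2795,.25],q); arm.line_to([.4743,.2795,.135],.12); arm.line_to([.4743,.2795,.114],.05)
print(arm.read_time(),arm.read_ft_force())
arm.move_gripper(0.0,20); print("open",arm.read_opening(),arm.read_ft_force())
arm.line_to([.4743,.2795,.16],.08)
print(arm.read_time(),arm.read_opening(),arm.read_ft_force(),arm.read_wrist_torque(),arm.read_tool_pos())
i=snapshot("scene"); cv2.imwrite("pics/s1.png",cv2.resize(i[170:320,200:400],None,fx=4,fy=4))
E
```

```text
1 [array([ 0.09,  0.79, -1.17,  1.76,  0.8 ,  1.15,  0.33]), array([-0.2 ,  0.8 , -0.6 ,  1.88,  0.7 ,  0.68,  0.45]), array([ 0.66,  0.75, -0.57,  1.97,  0.68,  0.62,  1.31]), array([ 0.61,  0.85, -0.63,  1.73,  0.67,  0.79,  1.31]), array([ 0.7 ,  0.68, -0.63,  1.97,  0.62,  0.69,  1.36])]
-1 [array([-0.34,  0.54, -0.35,  1.78,  0.23,  0.86, -2.27]), array([-0.58,  0.72,  0.01,  1.89, -0.02,  0.53, -2.03]), array([ 0.27,  0.68,  0.03,  1.98, -0.04,  0.48, -1.14]), array([ 0.21,  0.76,  0.04,  1.74, -0.04,  0.64, -1.2 ]), array([ 0.28,  0.6 ,  0.02,  1.98, -0.03,  0.56, -1.15])]
s 1
5.1417 [-0.62204463  0.6415693  -0.20030218]
open 0.4616276678409633 [-0.7393893   4.75252714  1.11280853]
6.35 0.46604512514984614 [-0.63787153 -0.58717077 -7.21082738] [-0.00078753 -0.02716134 -0.0516415 ] [0.47423352 0.27897397 0.15983383]
```

View pics/s1.png

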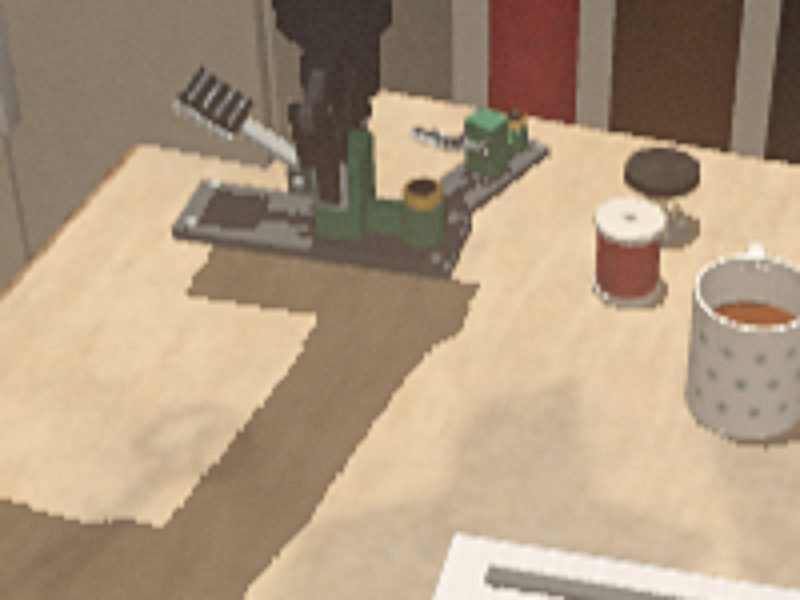

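The jack is held level: the wrist shows about 7.2 N (0.74 kg) and the saddle is clear at crop (422,190). Now I carry it to a spot 80 mm short of the lug, low, and compare saddle with ring.

```bash
python3 - <<'E'
from h import *
s=int(open("s.txt").read()); L=.100; x=np.array([np.cos(L),np.sin(L),0]); ring=np.array([.6353,-.1564,0])
q=down(L+s*np.pi/2); T=ring-.055*x; P=T-.08*x
arm.line_to([P[0],P[1],.16],.15,ori=q); arm.line_to([P[0],P[1],.119],.08)
p=arm.read_tool_pos(); print(arm.read_time(),p,P,arm.read_ft_force(),arm.read_opening())
print("exp saddle px",proj("top",np.array([p[0],p[1],.056])+.055*x))
i=snapshot("top"); cv2.imwrite("pics/t2.png",cv2.resize(i[165:315,420:520],None,fx=4,fy=4,interpolation=cv2.INTER_CUBIC))
E
```

```text
10.2083 [ 0.5011799  -0.16965206  0.11888155] [ 0.50097444 -0.16987751  0.        ] [-0.67537426  0.36063695 -7.12244009] 0.4669489108433028
exp saddle px [464.85365477 237.53323442]
```

View pics/t2.png

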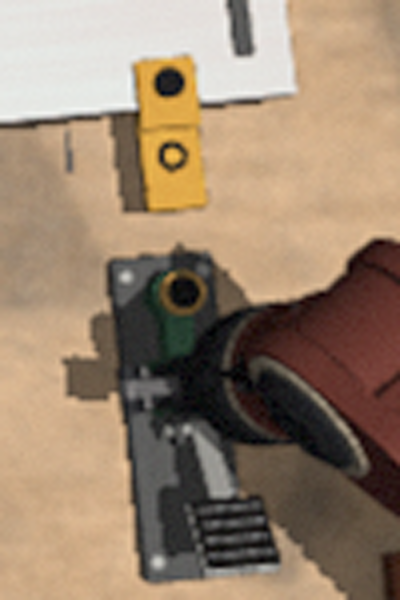

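The saddle is at px (465.4,237.4), against an expected (464.9,237.5), so about 1 mm off in y. The ring is unchanged at (462.9,203.4). I slide it in, set it down and release.

```bash
python3 - <<'E'
from h import *
L=.100; x=np.array([np.cos(L),np.sin(L),0]); ring=np.array([.6353,-.1564,0]); T=ring-.055*x+[0,.001,0]
p=arm.read_tool_pos(); arm.line_to([p[0],p[1]+.001,.1168],.05)
arm.line_to([T[0],T[1],.1168],.05); print(arm.read_ft_force())
for z in np.arange(.116,.1119,-.0005):
    arm.line_to([T[0],T[1],z],.02); f=arm.read_ft_force()
    if f[2]>-4: break
print("z",z,f,arm.read_tool_pos(),arm.read_time())
arm.move_gripper(.75); arm.pause(.3); print(arm.read_ft_force(),arm.read_opening())
arm.line_to([T[0],T[1],.17],.1)
T2=T-.10*x; arm.line_to([T2[0],T2[1],.22],.15)
print(arm.read_time(),arm.read_tool_pos())
i=snapshot("top");j=snapshot("scene")
a=cv2.resize(i[165:315,420:520],None,fx=4,fy=4,interpolation=cv2.INTER_CUBIC)
b=cv2.resize(j[310:460,200:300],None,fx=4,fy=4,interpolation=cv2.INTER_CUBIC)
cv2.imwrite("pics/t3.png",np.hstack([a,b]))
E
```

```text
[-0.45057788  0.05737682 -7.81555137]
z 0.114 [-2.64741191 -0.02041727  0.99060027] [ 0.58060625 -0.16088294  0.11482248] 13.5
[-0.40007902 -0.19070246  0.2419239 ] 0.7538880399311394
15.7583 [ 0.48160205 -0.17097341  0.21971563]
```

View pics/t3.png

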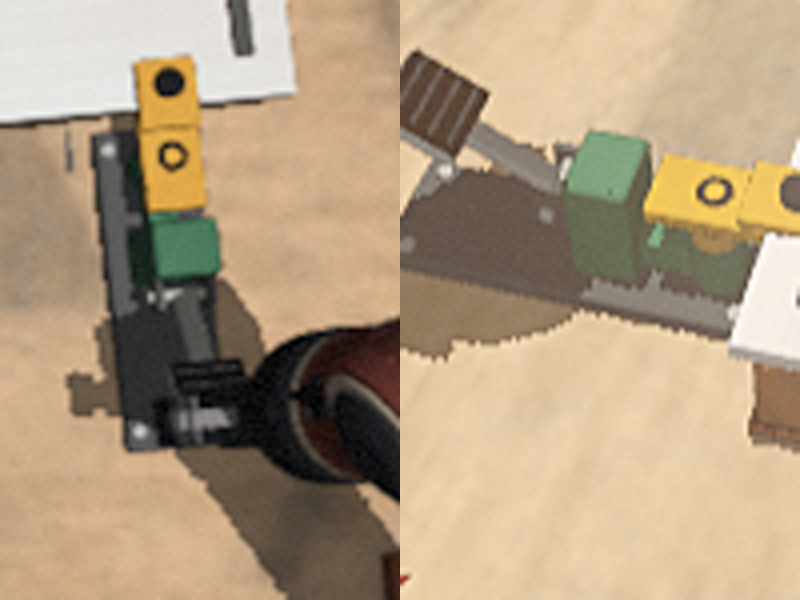

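Set down with the saddle under the ring and the lug still down. In the top view the housing top is at crop (187,246). I compare that numerically, close the fingers and press along the lever's arc with force checks.

```bash
python3 - <<'E'
from h import *
L=.100; x=np.array([np.cos(L),np.sin(L),0])
h=ray("top",420+187.5/4-.5,165+246.5/4-.5,.08); T=np.array([.5806,-.1609,0])
print("housing seen",h,"-> saddle",h+.055*x,"ring",ray("top",462.9,203.4,.072))
arm.move_gripper(0.0,20); print("shut",arm.read_opening())
def tip(th):
    a=.654-th; return T+x*(-.026-.0756*np.cos(a))+[0,0,.055+.0756*np.sin(a)]
def go(th,dz,v=.04):
    p=tip(th)+[0,0,.073+dz]; arm.line_to(p,v); return p
go(0,.03,.1); n=0
for dz in np.arange(.016,-.0001,-.002):
    go(0,dz,.03); f=arm.read_ft_force()
    if f[2]>1.5: break
print("contact dz",dz,f,arm.read_tool_pos(),arm.read_time())
for th in np.arange(.05,.451,.05):
    g=dz+(0.002-dz)*th/.45 if dz>.002 else dz
    go(th,g,.03); arm.pause(.1); f=arm.read_ft_force(); p=arm.read_tool_pos()
    print(round(th,2),np.round(f,1),np.round(p-tip(th)-[0,0,.073],4))
    if f[2]>24 or abs(f[0])>15: print("STOP");break
print(arm.read_time())
i=snapshot("top");j=snapshot("scene")
a=cv2.resize(i[165:315,420:520],None,fx=4,fy=4,interpolation=cv2.INTER_CUBIC)
b=cv2.resize(j[310:460,200:300],None,fx=4,fy=4,interpolation=cv2.INTER_CUBIC)
cv2.imwrite("pics/t4.png",np.hstack([a,b]))
E
```

```text
housing seen [ 0.58074546 -0.16176978  0.08      ] -> saddle [ 0.63547068 -0.15627894  0.08      ] ring [ 0.63570245 -0.15677582  0.072     ]
shut -0.0033790484933288903
contact dz 0.004 [ 1.2224489  -0.4426151   3.79847138] [ 0.49539574 -0.16936487  0.17834886] 18.9667
0.05 [ 1.4 -0.7  2.1] [0.0004 0.0001 0.0039]
0.1 [1.  0.  1.6] [0.0002 0.0001 0.0036]
0.15 [2.4 0.5 2.7] [0.0002 0.0001 0.0034]
0.2 [ 0.5 -0.1  8.7] [0.0006 0.0002 0.0042]
0.25 [ 0.6 -0.1  9.8] [0.0005 0.0002 0.004 ]
0.3 [ 0.3 -0.6  9.9] [0.0004 0.0002 0.0037]
0.35 [0.4 0.7 9.8] [0.0003 0.0002 0.0035]
0.4 [ 0.1 -0.1 10.1] [0.0001 0.0002 0.0033]
0.45 [-0.5  0.4 10. ] [0.     0.0002 0.003 ]
22.4167
```

View pics/t4.png

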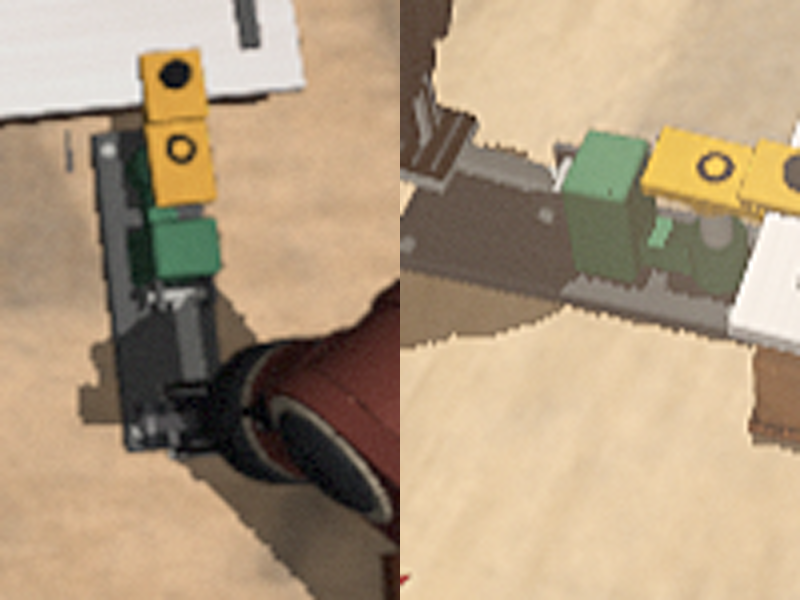

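The plate is up and the jack hasn't moved. In the scene crop the ring went from (714,190) to (715,166), and the push is steady at 10 N. One height check before handing in.

```bash
python3 - <<'E'
from h import *
for z in(.072,.084,.088,.092,.096): print(z,np.round(proj("scene",[.6355,-.1566,z]),1),np.round(proj("top",[.6355,-.1566,z]),1))
px=lambda x,y,u,v:(u+(x+.5)/4-.5,v+(y+.5)/4-.5)
print("seen scene",px(315,166,200,310),"before",px(314,190,200,310),"top",px(181,149,420,165))
f=arm.read_ft_force();print(f,arm.read_time())
if 5<f[2]<25: ticket.finish_job();print("done")
E
```

```text
0.072 [277.3 358. ] [462.8 203.5]
0.084 [276.9 354. ] [464.2 202.7]
0.088 [276.8 352.6] [464.6 202.5]
0.092 [276.7 351.3] [465.1 202.2]
0.096 [276.6 349.9] [465.6 202. ]
seen scene (278.375, 351.125) before (278.125, 357.125) top (464.875, 201.875)
[-1.33358535  0.14856885 10.99406189] 22.5167
the job is handed in; nothing more can be done
done
```

The jack is standing flat under the lug with its handle held down, and the plate is raised about 18 mm. I handed the job in at 22.5 s of the 58 s allowed, so you can slip the template under.

- **Grip and placing:** I gripped the larger jack with the gripper set to 20 N and slid it in low from the front. I set it down with the handle up and the lug still down, then let go. The camera put the saddle within about 1 mm of the lug's mark.
- **Lifting:** With the fingers closed, I pressed the pad along the lever's arc. The push stayed at about 10–11 N, well short of the stop, and the jack did not move.
- **Last checks:** The two cameras put the lug's top at about 90–92 mm, up from 72 mm, which is 18–20 mm of lift. From the arm's position the handle is at about 0.42 rad, which also means about 18 mm. The ring in the scene view sits 1–2 pixels sideways of the prediction, as it did before the lift, so that is calibration error.
- **Not checked:** I planned the path to stay clear of the press, mug, spool and jar, and no unexpected forces showed up at the points where I read them. I did not re-measure the mug, spool and jar at the end, and the hand-in gives no verdict.

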